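# Rack a brass neck ring for plating

### The job

Load the large brass neck ring onto the plating rack: lift it by its rim out of the slotted wooden block, carry it over the tip of the high J-hook so that the hook passes through the ring, and press the rim gently down onto the sprung contact saddle until the spring latch has snapped out over it and holds it; then let go. Never press the soft ring onto the saddle, or strain it against the rack, with more than about 12 N, and do not drop it; leave the small bangle and the other things on the bench where they are.

Things in the scene. Friction and masses are not known exactly. Their poses are not given: they have to be found in the camera images.
- neck_ring_center (a point): Centre of the large plain brass hoop, about 180 g; 148 mm outside, 136 mm inside diameter: a rim 6 mm thick and 8 mm wide along the axis. Point in the empty middle, half-way along the width; z is the ring's axis. It stands upright (within 0.06 rad) in the block, centre 80 mm above the bench. Pinch the rim across its 8 mm width, from above, 30 to 45 mm beside its top, so that the top is left to the hook.
- block: Slotted light-wood block, fixed, 92 mm (x) by 104 mm (y) by 44 mm high; origin at the centre of its underside. Two slots along its y, 38 mm deep and 2 mm wider than the rims: that at x = -22 mm holds the neck ring, that at x = +22 mm a small brass bangle (66 mm diameter, top 72 mm above the bench).
- rack: The plating rack, fixed: grey foot 150 mm (x) by 96 mm (y), 12 mm column at x = +52 mm (top 247 mm above the bench). On the column is clamped an arm toward -x with a brass latch housing (the hook's shank) and the copper J-hook, pointing to -x. The middle of the hook's bowl is at x = -40 mm, y = 0. The clamp's height differs each time and is not measured. Origin: centre of the foot's underside.
- saddle (a joint): How far the sprung contact saddle in the bowl is pressed down, m: 0 unloaded, 0.004 on its hard stop; about 1.6 N per mm. Its unloaded top is 202 to 218 mm above the bench; the rim rests on it with its inner face. The hook's tip ends 30 mm higher and 16 mm in front of the bowl's middle. The gap for the rim, 6 mm to either side of the middle, widens toward the tip above 10 mm. Home, the saddle stays 2 to 3.5 mm down.
- latch (a joint): How far the sprung latch bolt is pushed back into the housing, m: 0 out, 0.0085 in. Out, its flat underside is 3 mm above the unloaded saddle, its nose 1.5 mm in front of the bowl's middle; its top slopes up to the housing's top (22 mm above the saddle), so the coming rim pushes it back (about 1 N) and it snaps out over the 6 mm rim once the saddle is 3 mm down. Weight alone does not latch the ring; 5 to 8 N do.
- bangle_center (a point): Centre of the small brass bangle (66 mm diameter) in the block's other slot; a bystander.
- loupe: Folding loupe lying on the bench, 29 x 61 x 13 mm; a bystander. Origin under its middle.
- beeswax: Puck of beeswax, 45 mm across and 17 mm high; a bystander. Origin under its middle.
- dividers: Spring dividers lying on the bench, 41 x 145 x 8 mm; a bystander. Origin under the middle.
- tweezers: Steel tweezers lying on the bench, 13 x 115 x 9 mm; a bystander. Origin under the middle.
Not all that is in view belongs to the job. There is more than one size of the block; the job needs the larger.

How it is judged (in metres and radians):
On the way, in this order (a step that is already met when the one before it is completed fails the run):
1. the neck ring has been lifted clear of the block by its rim (height (world z) of neck_ring_center above 0.135 m and contact force between the fingers and neck_ring above 1 N and contact force between neck_ring and block below 0.05 N), for 0.1 s.
2. the hook is through the ring and the rim is pushing the latch bolt back (value of joint latch above 0.0018 m and contact force between neck_ring and rack above 1 N), for 0.02 s.
At the end, for the whole second after the job is handed in: The neck ring hangs at rest on the J-hook, its centre 125 to 158 mm above the bench and within 20 mm of the bowl's middle each way, the latch bolt out above its rim (less than 1.5 mm pushed back) and the contact saddle held down under it by more than 1.5 mm; nothing else holds it (value of joint latch below 0.0015 m and value of joint saddle above 0.0015 m and height (world z) of neck_ring_center between 0.125 and 0.158 m and y of neck_ring_center in the frame of rack between -0.02 and 0.02 m and x of neck_ring_center in the frame of rack between -0.06 and -0.02 m and linear speed of neck_ring below 0.03 m/s and angular speed of neck_ring below 0.5 rad/s); the robot touches nothing.
It fails at once if the ring is pressed onto the contact saddle with more than 13 N, or strained against the whole rack with more than 20 N (contact force between neck_ring and saddle above 13 N or contact force between neck_ring and rack above 20 N).
It fails at once if the neck ring is dropped to the bench (height (world z) of neck_ring_center below 0.06 m).
It fails at once if the bangle or another bystander is disturbed by more than 20 mm (distance of any of bangle_center, loupe, beeswax, dividers, tweezers from where it was at the start of the episode above 0.02 m).
It also fails if it takes over 69 s, if anything falls off the work surface, if the arm or the gripper's body presses on something with over 40 N, if the wrist force passes 120 N, or if a joint passes its speed limit or range.

### The arm

A 6-joint arm with a two-finger parallel gripper is mounted at the origin on a cart in front of the work surface, level with it; the furniture and walls round the work are solid. World frame = base frame: x ahead of the robot, y to its left, z up, the work surface at z = 0. Lengths are in mm, angles in degrees, forces in N, time in s.
With the tool pointing down it reaches from about 275 to 825 mm from the base axis. Payload 5.2 kg.
Tool frame: the origin (TCP) lies at the very end of the fingers, on their centre line; the grasp point (between the pads) lies 19 mm behind it; z points along the fingers, y is the line along which they close (so a half turn about z gives the same grasp; the last joint's range is limited). The gripper opens to 93 mm and grips with 3 to 60 N. Pads are 15 mm wide; open, the fingers measure 128 mm over their backs; the gripper's body (75 mm by 188 mm) begins 65 mm behind the grasp point.
Start: joints at [-79.458, 14.817, 87.949, -0, 77.235, -11.62], TCP at [207.495, -509.363, 218.653] pointing down, gripper open.
Joint ranges: [-179.93, 179.93], [-52.35, 119.4], [10.71, 147.94], [-69.91, 249.91], [12.55, 155.21], [-178.61, 178.61]. Speed limits (degrees/s): [147.25, 147.25, 180, 180, 180, 180].

### API

Orientations are given as a 3x3 rotation matrix whose columns are the frame's x, y, z axes.
In Python, from station import sense, read_camera, camera_params, hand_in gives the robot as it stands. The module is installed in compiled form; this text tells all that it offers.
- The arm moves only by the tool send_rows, never from a script. Its argument "moves" is a list of rows, each a list of 2 entries, a list of its own where there are three numbers: the shift along the tool's x, y, z in mm, then the turn about the tool's z in degrees. In form: [[[x, y, z], yaw], ...]. A call has exactly 8 rows; each row is the pose to reach, as a shift and turn from the pose commanded when the call began, along the tool's axes at that moment; what a row does not reach only later rows make up. A row lasts 1/8 s, in which the tool goes at most 62.5 mm and 10.7 degrees, less where a joint would pass 70% of its speed; a pose out of reach is approached as far as the arm can. A call with a gripper value outside its range is refused whole. "fingers" is the finger opening in mm, from 0 to 93, set as the call begins (left out, the last holds). The fingers move at their own pace and stop on an object; "grip_force" is the grip in N (left out, the last holds). Time passes only in rows, so rows that repeat a pose let the fingers close, or fill a call up. It gives the time, the measured TCP pose, the force, the opening and the grip force at its end, in the units of the state.
- sense(): the state, without advancing time (a new reading comes with each control period).
- read_camera(name): name is "scene" or "top" or "wrist"; returns the picture (480x640x3 uint8, blue, green, red); there is no depth.
- camera_params(name): a dict with "vfov" (degrees; the focal length in pixels is half the picture's height over the tangent of half this angle, whatever the lens; pixels are square), "cx", "cy" (the principal point, pixels), "dist_coeffs" ([k1, k2, p1, p2, k3] as OpenCV has them; the pictures are not rectified), "R" (3x3) and "t" (3): a world point X has camera coordinates R X + t. Camera axes: x right, y down, z forward; pixel columns grow to the right and rows downward; lengths in mm; the calibration is good to about 2 mm. A picture is of the moment at which its call begins: read the wrist's pose just before it. camera_params takes no time and is no camera call; for the wrist camera it gives the pose at the moment of the call.
- hand_in(): hands the job in; it is judged then, once.
The state is a dict: "time": time; "joint_pos": joint angles; "qvel": joint speeds; "joint_torque": joint torques, N m; "position": TCP position; "tcp_rot": TCP orientation; "force": force on the tool from outside, world axes, zero at the start; "moment": the same for the moment, N m; "opening": finger opening in mm; "grasp_force": force on a finger pad.
Only numpy, scipy, OpenCV 4.12 (cv2) and the standard library are available. Lean on these libraries where they do the work, as an engineer would, in place of code of your own. Each camera call takes 0.05 s, during which the arm holds its last target. There are 200 camera calls.

## Working session

There is one attempt and no reset: what is moved stays moved. The work goes in short steps, Python scripts to look and compute and a tool call to move; the robot and the scene stay as the last step left them, time stands still between calls to the robot, and variables do not carry over. Pictures are saved under pics/ and viewed, at most 10 in all, crops included, and the job is handed in when it is done.

Besides the shell and the picture viewer there is one more tool, called after ">>>" as name([rows], argument=value, ...), one row to a line, values as JSON. send_rows: Moves the arm, as the interface text tells. Its arguments: {"type":"object","properties":{"moves":{"type":"array","items":{"type":"array"}},"fingers":{"type":"number"},"grip_force":{"type":"number"}},"required":["moves"]}

```bash
mkdir -p pics; cat > h.py <<'E'
import numpy as np, cv2
from station import sense, read_camera, camera_params, hand_in
def K(p):
    f=240/np.tan(np.radians(p["vfov"])/2)
    return np.array([[f,0,p["cx"]],[0,f,p["cy"]],[0,0,1.]]), np.array(p["dist_coeffs"],float)
def ray(p,uv):
    k,d=K(p); R=np.array(p["R"]).reshape(3,3); t=np.array(p["t"],float)
    n=cv2.undistortPoints(np.array(uv,float).reshape(-1,1,2),k,d).reshape(-1,2)
    D=np.c_[n,np.ones(len(n))]@R; C=-R.T@t
    return C,D/np.linalg.norm(D,axis=1)[:,None]
def onplane(p,uv,n,c):
    C,D=ray(p,uv); n=np.array(n,float)
    s=((np.array(c)-C)@n)/(D@n); return C+D*s[:,None]
def onz(p,uv,z): return onplane(p,uv,[0,0,1],[0,0,z])
def proj(p,X):
    k,d=K(p); R=np.array(p["R"]).reshape(3,3); t=np.array(p["t"],float)
    return cv2.projectPoints(np.array(X,float).reshape(-1,1,3),cv2.Rodrigues(R)[0],t,k,d)[0].reshape(-1,2)
def tri(p1,u1,p2,u2):
    C1,D1=ray(p1,[u1]);C2,D2=ray(p2,[u2])
    A=np.c_[D1[0],-D2[0]]; s=np.linalg.lstsq(A,C2-C1,rcond=None)[0]
    a=C1+D1[0]*s[0]; b=C2+D2[0]*s[1]; return (a+b)/2,np.linalg.norm(a-b)
E
python3 - <<'E'
from h import *
np.set_printoptions(precision=3,suppress=True)
s=sense();print(s)
for n in ["scene","top","wrist"]:
    p=camera_params(n);print(n,p["vfov"],p["cx"],p["cy"],p["dist_coeffs"],"C",ray(p,[[320,240]]))
    cv2.imwrite(f"pics/{n}0.png",read_camera(n))
E
```

```text
{'time': 0.0, 'joint_pos': array([-79.46 ,  14.86 ,  88.009,  -0.   ,  77.234, -11.619]), 'qvel': array([-0.081,  0.014, -0.079, -0.034, -0.017, -0.006]), 'joint_torque': array([ -0.   , -43.731, -28.4  ,   0.072,   0.041,  -0.   ]), 'position': array([ 207.376, -508.844,  217.831]), 'tcp_rot': array([[ 0.926,  0.377, -0.   ],
       [ 0.377, -0.926,  0.002],
       [ 0.   , -0.002, -1.   ]]), 'force': array([0.44 , 0.453, 0.038]), 'moment': array([0.02 , 0.011, 0.01 ]), 'grasp_force': 0.0, 'opening': 92.80185309951956}
scene 49.298677796207166 318.9458175513527 245.49931879694972 [-0.041  0.     0.     0.     0.   ] C (array([-155.196,  865.965,  647.542]), array([[ 0.552, -0.73 , -0.403]]))
top 43.04699349647951 315.0870932074123 237.1223871408997 [-0.066  0.     0.     0.     0.   ] C (array([-244.748, -375.059, 1598.937]), array([[ 0.441,  0.206, -0.874]]))
wrist 68.27271096378934 321.2213901407787 245.17742050340527 [-0.034  0.     0.     0.     0.   ] C (array([ 267.966, -482.886,  384.361]), array([[-0.212, -0.081, -0.974]]))
```

View pics/scene0.png

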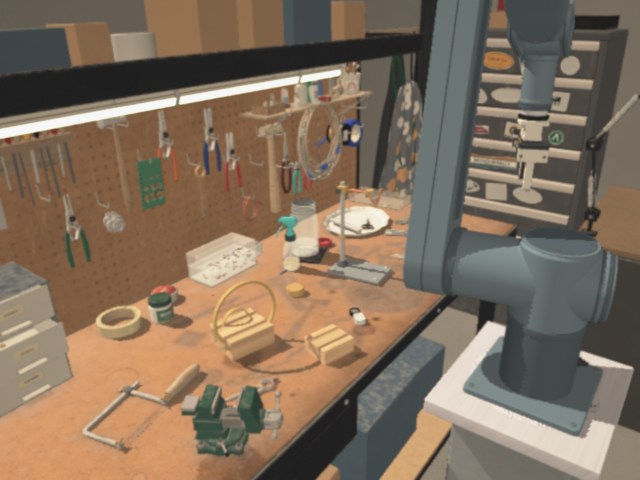

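View pics/top0.png

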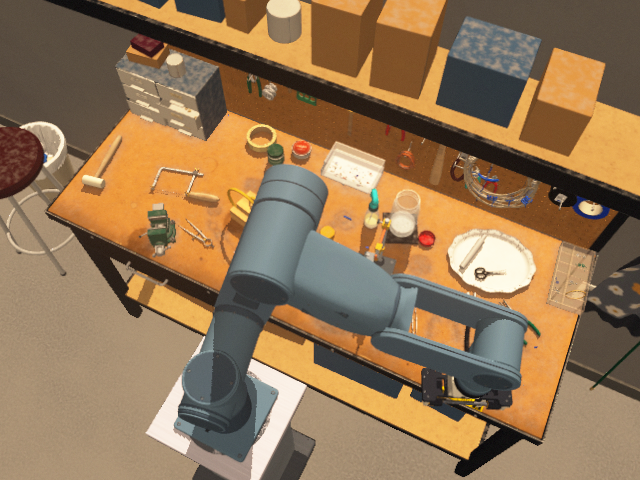

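The scene camera shows the neck ring at about (245,313) in the block at (245,340), and the rack column at (343,185–270). The arm hides most of this from the top camera. Next I'll get rough positions and enlarge the crops.

```bash
python3 - <<'E'
from h import *
np.set_printoptions(precision=1,suppress=True)
p=camera_params("scene")
print("ring",onz(p,[[245,313]],80),"blocktop",onz(p,[[242,328]],44),"foot",onz(p,[[360,271]],12),"coltop",onz(p,[[343,184]],247))
im=cv2.imread("pics/scene0.png")
a=cv2.resize(im[265:365,195:345],(800,533),interpolation=cv2.INTER_CUBIC)
b=cv2.resize(im[172:292,300:420],(600,600),interpolation=cv2.INTER_CUBIC)
cv2.imwrite("pics/c1.png",a);cv2.imwrite("pics/c2.png",b)
print(proj(camera_params("top"),[[700,-60,247]]))
E
```

```text
ring [[527.2 224.3  80. ]] blocktop [[533.9 230.2  44. ]] foot [[ 506.7 -182.6   12. ]] coltop [[ 554.7 -172.   247. ]]
[[362.8 165.2]]
```

View pics/c1.png

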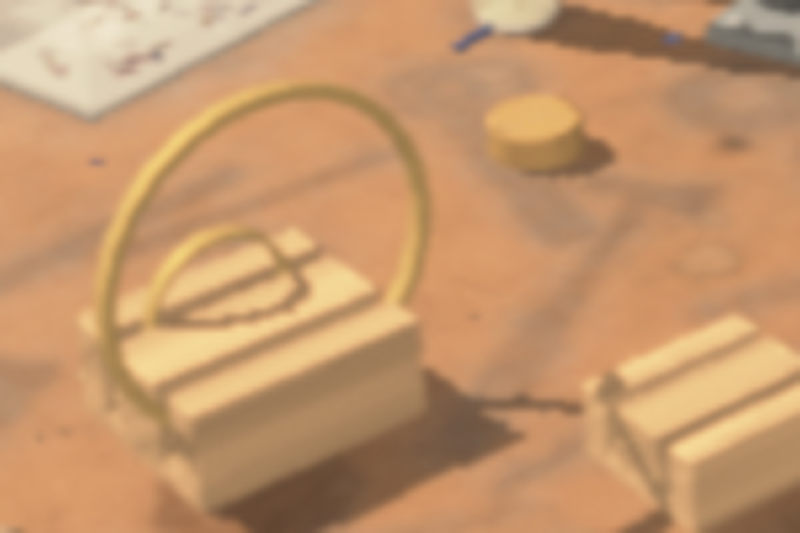

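View pics/c2.png

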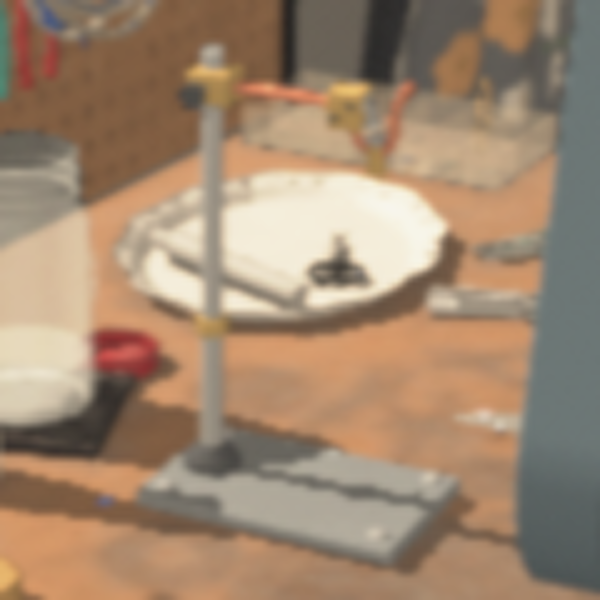

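The neck ring stands in the near slot, with the bangle behind it. The ring's top is at about crop (310,88) and the block's top corners at (190,422), (415,318), (300,230) and (85,315). In the rack crop, the foot corners are (140,490), (225,432), (460,480) and (390,555), the housing is at (347,105), the hook tip at (408,85) and the saddle at (377,160).

```bash
python3 - <<'E'
from h import *
np.set_printoptions(precision=1,suppress=True)
p=camera_params("scene")
c=np.array([[190,422],[415,318],[300,230],[85,315]])/5.3333+[195,265]
B=onz(p,c,44);print(B,B.mean(0))
f=np.array([[140,490],[225,432],[460,480],[390,555]])/5+[300,172]
F=onz(p,f,10);print(F,F.mean(0))
for e in (B,F):
  for i in range(4):
    d=e[(i+1)%4]-e[i];print(np.linalg.norm(d),np.degrees(np.arctan2(d[1],d[0])))
s=sense();print(s["tcp_rot"])
E
```

```text
[[511.5 285.2  44. ]
 [489.9 183.1  44. ]
 [573.5 160.6  44. ]
 [598.5 257.9  44. ]] [543.3 221.7  44. ]
[[ 582.1 -141.9   10. ]
 [ 584.9 -226.9   10. ]
 [ 447.9 -249.8   10. ]
 [ 435.1 -155.8   10. ]] [ 512.5 -193.6   10. ]
104.44435706202522 -101.98258810321025
86.59946460409272 -15.044294023175983
100.43638996516212 75.59061319214103
91.14703575027578 162.52537571103628
85.02918792245072 -88.11966619790495
138.94942975545888 -170.50389416099998
94.90029969295209 97.69974837204354
147.62264703573393 5.388375625693994
[[ 0.9  0.4 -0. ]
 [ 0.4 -0.9  0. ]
 [ 0.  -0.  -1. ]]
```

>>> send_rows([
  [[45,-23,-25],-9],
  [[90,-46,-50],-19],
  [[136,-70,-75],-28],
  [[181,-93,-100],-38],
  [[227,-117,-122],-47],
  [[272,-140,-140],-56],
  [[318,-164,-155],-66],
  [[363,-187,-162],-75],
])

```text
time: 1.15
position: [474.2, -197.9, 381.5]
tcp_rot: [[-0.13, 0.992, 0.001], [0.992, 0.13, -0.001], [-0.001, 0.001, -1.0]]
force: [-0.0, -0.8, 0.4]
opening: 92.7
grasp_force: 0.0
```

>>> send_rows([
  [[0,0,0],0],
  [[0,0,0],0],
  [[0,0,0],0],
  [[0,0,0],0],
  [[0,0,0],0],
  [[0,0,0],0],
  [[0,0,0],0],
  [[0,0,0],0],
])

```text
time: 2.15
position: [473.1, -199.2, 380.6]
tcp_rot: [[-0.125, 0.992, -0.0], [0.992, 0.125, 0.0], [0.0, -0.0, -1.0]]
force: [-0.1, 0.3, 0.5]
opening: 93.1
grasp_force: 0.0
```

```bash
cat > shot.py <<'E'
import sys,pickle
from h import *
np.set_printoptions(precision=3,suppress=True)
s=sense();print(s["time"],s["position"],s["tcp_rot"].ravel(),s["force"],s["opening"],s["grasp_force"])
for a in sys.argv[1:]:
    n,tag=a.split(":")
    p=camera_params(n);im=read_camera(n);cv2.imwrite(f"pics/{tag}.png",im);pickle.dump(p,open(f"pics/{tag}.pkl","wb"))
E
python3 shot.py wrist:w1 top:t1 scene:s1
```

```text
2.15 [ 473.142 -199.236  380.646] [-0.125  0.992 -0.     0.992  0.125  0.     0.    -0.    -1.   ] [-0.062  0.325  0.456] 93.0923376180948 0.0
```

View pics/w1.png

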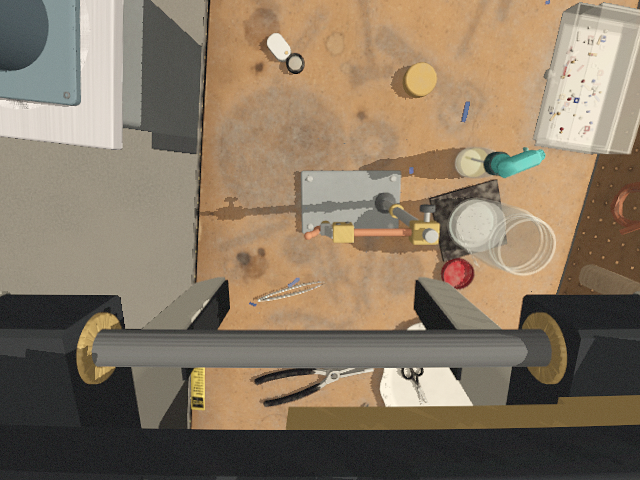

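The wrist view from above shows the rack foot spanning (302–400, 172–235). The hook tip is at about (310,235), the housing at (343,232) and the clamp at (425,232). I'll take a second, lower view to get the height.

>>> send_rows([
  [[-25,0,0],0],
  [[-55,0,15],0],
  [[-90,0,40],0],
  [[-120,0,75],0],
  [[-120,0,110],0],
  [[-120,0,110],0],
  [[-120,0,110],0],
  [[-120,0,110],0],
])

```text
time: 3.3
position: [488.9, -318.9, 272.8]
tcp_rot: [[-0.125, 0.992, 0.003], [0.992, 0.125, -0.003], [-0.003, 0.002, -1.0]]
force: [0.1, 0.3, -0.1]
opening: 93.1
grasp_force: 0.0
```

```bash
python3 shot.py wrist:w2; python3 - <<'E'
import cv2,numpy as np
a=cv2.imread("pics/w1.png")[160:250,290:450];b=cv2.imread("pics/w2.png")
import pickle
from h import *
p=pickle.load(open("pics/w2.pkl","rb"))
u=proj(p,[[473,-199,220]])[0].astype(int);print(u)
x0,y0=max(0,u[0]-60),max(0,u[1]-75);print(x0,y0)
cv2.imwrite("pics/c3.png",np.vstack([cv2.resize(a,(533,300),interpolation=cv2.INTER_CUBIC),cv2.resize(b[y0:y0+150,x0:x0+267],(533,300),interpolation=cv2.INTER_CUBIC)]))
E
```

```text
3.3 [ 488.859 -318.904  272.799] [-0.125  0.992  0.003  0.992  0.125 -0.003 -0.003  0.002 -1.   ] [ 0.059  0.296 -0.098] 93.14906964464812 0.0
[321  61]
261 0
```

View pics/c3.png

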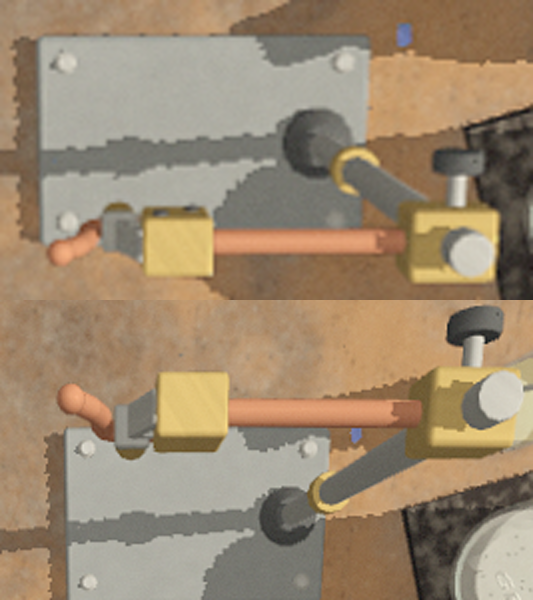

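The crops show the hook ball tip at (62,253) in the upper one and (72,400) in the lower one. The column top is at (470,252) and (500,397), and the housing's far top corners are near (157,375)–(228,375) in the lower one.

```bash
python3 - <<'E'
from h import *
import pickle
np.set_printoptions(precision=1,suppress=True)
p1,p2=[pickle.load(open(f"pics/{n}.pkl","rb")) for n in("w1","w2")]
U=lambda u,v:(u/3.331+290,v/3.333+160)
L=lambda u,v:(u/1.996+261,(v-300)/2)
def T(n,a,b): print(n,*tri(p1,U(*a),p2,L(*b)))
T("tip",(61,253),(71,399))
T("column top",(469,252),(501,397))
T("hous near-left",(144,275),(158,450-4)) 
T("rod at housing",(214,241),(229,412)); T("rod at clamp",(400,241),(415,413))
# column top on z=247
print(onz(p1,[U(469,252)],247),onz(p2,[L(501,397)],247))
A=onz(p1,[U(40,38),U(370,38),U(40,240)],12);print(A, [np.linalg.norm(A[0]-A[i]) for i in(1,2)], np.degrees(np.arctan2(*(A[1]-A[0])[[1,0]])),np.degrees(np.arctan2(*(A[0]-A[2])[[1,0]]))-90)
Bq=onz(p2,[L(65,430),L(328,430)],12);print(Bq,np.degrees(np.arctan2(*(Bq[1]-Bq[0])[[1,0]])))
for z in (232,240,248):print(z,onz(p1,[U(61,253)],z),onz(p2,[L(71,399)],z))
# scene
p=camera_params("scene")
S=lambda u,v:(u/5+300,v/5+172)
for n,uv in (("tip",(408,84)),("sadd",(377,160)),("coltop",(211,45))):
  print(n,[onplane(p,[S(*uv)],[ -np.sin(np.radians(y)), np.cos(np.radians(y)),0],[473,-199,0]) for y in (7,)])
print(proj(p,[[564,-187,247]]))
E
```

```text
tip [ 460.7 -200.5  242.8] 0.49965576028006936
column top [ 567.6 -186.3  245.9] 0.8460008928917031
hous near-left [ 484.2 -206.3  231.5] 0.09811602583988839
rod at housing [ 502.2 -194.9  229.5] 0.025468242971025293
rod at clamp [ 552.9 -188.3  229.9] 0.35517050012742674
[[ 566.8 -186.   247. ]] [[ 567.5 -186.7  247. ]]
[[ 438.4 -156.2   12. ]
 [ 584.4 -137.8   12. ]
 [ 448.7 -247.5   12. ]] [np.float64(147.14500682595812), np.float64(91.83150774596717)] 7.209367047214648 6.414531910691139
[[ 437.4 -157.2   12. ]
 [ 583.  -138.2   12. ]] 7.414180865623991
232 [[ 460.9 -202.9  232. ]] [[ 459.4 -197.7  232. ]]
240 [[ 460.9 -201.1  240. ]] [[ 460.2 -199.8  240. ]]
248 [[ 461.  -199.3  248. ]] [[ 460.9 -201.9  248. ]]
tip [array([[ 459.8, -200.6,  244. ]])]
sadd [array([[ 475. , -198.8,  202. ]])]
coltop [array([[ 567.6, -187.4,  248.6]])]
[[343.3 181.9]]
```

>>> send_rows([
  [[10,2,-40],0],
  [[55,10,-70],0],
  [[115,22,-70],0],
  [[175,33,-70],0],
  [[235,44,-70],4],
  [[295,55,-70],10],
  [[355,67,-70],16],
  [[415,78,-70],21],
])

```text
time: 4.35
position: [513.8, 105.4, 342.2]
tcp_rot: [[0.242, 0.97, 0.003], [0.97, -0.242, -0.0], [0.001, 0.003, -1.0]]
force: [1.1, -0.8, 0.5]
opening: 92.8
grasp_force: 0.0
```

```bash
python3 -c "
from h import *
s=sense();R=s['tcp_rot'];print(s['position'],R, R.T@(np.array([522,227,330])-s['position']))"
```

```text
[513.77477815 105.38565227 342.24437423] [[ 2.41691181e-01  9.70348174e-01  3.12952238e-03]
 [ 9.70353026e-01 -2.41691918e-01 -1.46083498e-04]
 [ 6.14628411e-04  3.07204861e-03 -9.99995092e-01]] [119.98928819 -21.44949126  12.2522893 ]
```

```bash
python3 shot.py wrist:w3
```

```text
4.35 [513.775 105.386 342.244] [ 0.242  0.97   0.003  0.97  -0.242 -0.     0.001  0.003 -1.   ] [ 1.051 -0.821  0.524] 92.79679137911553 0.0
```

>>> send_rows([
  [[35,-6,0],0],
  [[75,-13,0],0],
  [[115,-21,0],0],
  [[130,-21,12],0],
  [[130,-21,12],0],
  [[130,-21,12],0],
  [[130,-21,12],0],
  [[130,-21,12],0],
])

```text
time: 5.4
position: [524.7, 233.5, 329.1]
tcp_rot: [[0.24, 0.971, 0.001], [0.971, -0.24, -0.0], [0.0, 0.001, -1.0]]
force: [0.1, -0.3, 0.5]
opening: 93.0
grasp_force: 0.0
```

```bash
python3 shot.py wrist:w4 top:t4; python3 - <<'E'
import cv2,numpy as np
a=cv2.imread("pics/w3.png")[0:260,180:460];b=cv2.imread("pics/w4.png")[80:340,180:460]
cv2.imwrite("pics/c5.png",np.hstack([cv2.resize(i,(400,371),interpolation=cv2.INTER_CUBIC) for i in(a,b)]))
E
```

```text
5.4 [524.715 233.549 329.06 ] [ 0.24   0.971  0.001  0.971 -0.24  -0.     0.     0.001 -1.   ] [ 0.128 -0.277  0.481] 93.04960473557735 0.0
```

View pics/c5.png

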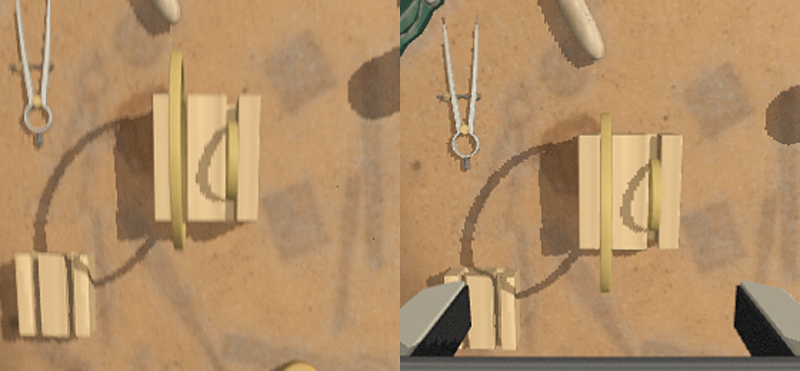

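The two wrist views show the neck ring edge-on and parallel to the image columns. In the right-hand crop it sits at u≈605, v 112–292. The bangle is at u≈655.

```bash
python3 - <<'E'
from h import *
import pickle
np.set_printoptions(precision=2,suppress=True)
from scipy.optimize import brentq
def ana(tag,c0,c1,r0,r1):
    im=cv2.imread(f"pics/{tag}.png");p=pickle.load(open(f"pics/{tag}.pkl","rb"))
    hsv=cv2.cvtColor(im,cv2.COLOR_BGR2HSV); m=cv2.inRange(hsv,(20,105,60),(35,255,255))
    sub=m[r0:r1,c0:c1]; n,l,st,_=cv2.connectedComponentsWithStats(sub); k=1+st[1:,4].argmax()
    v,u=np.where(l==k);u+=c0;v+=r0
    rows=np.unique(v); mid=np.array([[ (u[v==r].min()+u[v==r].max())/2,r] for r in rows])
    print(tag,rows[0],rows[-1],mid[[0,len(mid)//4,len(mid)//2,3*len(mid)//4,-1]].tolist(), np.median([np.ptp(u[v==r])+1 for r in rows]))
    C,D=ray(p,[[mid[0,0],rows[0]-.0],[mid[-1,0],rows[-1]+1]])
    b=D[0]+D[1]; ang=np.arccos(D[0]@D[1])/2; dist=74/np.sin(ang); b/=np.linalg.norm(b)
    print(" centre", C+b*dist, "range-ok at z80:", C+b*(80-C[2])/b[2])
    w=onz(p,[mid[len(mid)//2],mid[0],mid[-1]],150);print(" mid col at z150",w[0])
    q=onz(p,[mid[0],mid[-1]],80);d=q[0]-q[1];print(" yaw",np.degrees(np.arctan2(d[1],d[0])))
    return p
ana("w3",285,320,20,190); ana("w4",312,336,140,300)
p=pickle.load(open("pics/w4.pkl","rb"))
c=np.array([[579,136],[683,136],[579,247],[680,247]])
B=onz(p,np.c_[180+(c[:,0]-400)/1.4286,80+c[:,1]/1.427],44);print(B,B.mean(0)); d=B[0]-B[2];print(np.degrees(np.arctan2(d[1],d[0])))
s=sense();R=s["tcp_rot"]; print(np.degrees(np.arctan2(R[1,0],R[0,0])))
E
```

```text
w3 37 173 [[303.5, 37.0], [303.5, 71.0], [303.5, 105.0], [304.0, 139.0], [306.0, 173.0]] 11.0
 centre [524.41 228.14  72.31] range-ok at z80: [524.48 227.14  80.  ]
 mid col at z150 [524.88 222.24 150.  ]
 yaw 76.5368923877481
w4 159 283 [[323.0, 159.0], [323.5, 190.0], [323.5, 221.0], [324.0, 252.0], [323.0, 283.0]] 7.0
 centre [523.74 224.8   75.57] range-ok at z80: [523.9  225.59  80.  ]
 mid col at z150 [527.25 239.02 150.  ]
 yaw 76.13897139188039
[[515.29 282.43  44.  ]
 [604.02 260.49  44.  ]
 [489.91 184.55  44.  ]
 [580.68 161.98  44.  ]] [547.48 222.36  44.  ]
75.46138229230267
76.11703213547848
```

>>> send_rows([
  [[-25,1,0],0],
  [[-46,1.4,40],0],
  [[-46,1.4,80],0],
  [[-46,1.4,120],0],
  [[-46,1.4,155],0],
  [[-46,1.4,170],0],
  [[-46,1.4,170],0],
  [[-46,1.4,170],0],
], fingers=40)

```text
time: 6.5
position: [515.9, 189.6, 160.2]
tcp_rot: [[0.239, 0.971, 0.003], [0.971, -0.239, 0.0], [0.001, 0.002, -1.0]]
force: [-0.3, -0.2, 0.9]
opening: 40.1
grasp_force: 0.0
```

```bash
python3 shot.py wrist:w5
```

```text
6.5 [515.938 189.59  160.215] [ 0.239  0.971  0.003  0.971 -0.239  0.     0.001  0.002 -1.   ] [-0.345 -0.213  0.868] 40.10235520021318 0.0
```

View pics/w5.png

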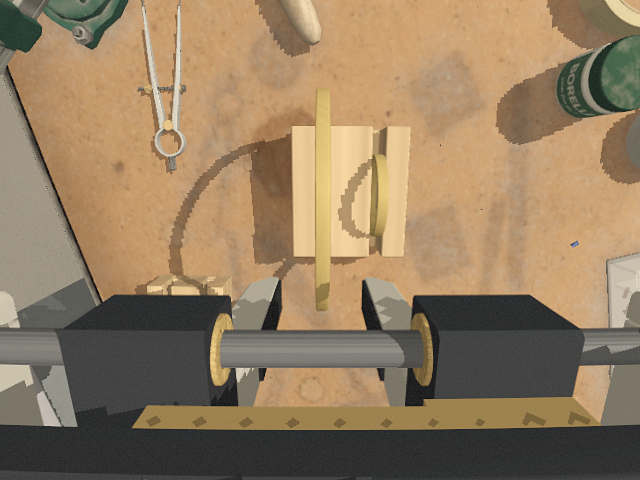

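The ring (u≈322) runs centrally between the fingers (inner edges at about 281 and 363). I'll descend and close.

>>> send_rows([
  [[0,0,15],0],
  [[0,0,30],0],
  [[0,0,38],0],
  [[0,0,38],0],
  [[0,0,38],0],
  [[0,0,38],0],
  [[0,0,38],0],
  [[0,0,38],0],
])

```text
time: 7.55
position: [514.9, 189.4, 120.9]
tcp_rot: [[0.239, 0.971, 0.0], [0.971, -0.239, 0.0], [0.0, 0.0, -1.0]]
force: [0.2, -0.1, 0.5]
opening: 39.8
grasp_force: 0.0
```

>>> send_rows([
  [[0,0,0],0],
  [[0,0,0],0],
  [[0,0,0],0],
  [[0,0,0],0],
  [[0,0,0],0],
  [[0,0,0],0],
  [[0,0,0],0],
  [[0,0,0],0],
], fingers=0, grip_force=45)

```text
time: 8.55
position: [514.8, 189.5, 120.7]
tcp_rot: [[0.239, 0.971, -0.0], [0.971, -0.239, 0.0], [0.0, -0.0, -1.0]]
force: [0.4, -0.5, -0.2]
opening: 7.2
grasp_force: 45.0
```

>>> send_rows([
  [[0,0,-8],0],
  [[0,0,-20],0],
  [[0,0,-38],0],
  [[0,0,-58],0],
  [[0,0,-78],0],
  [[0,0,-98],0],
  [[0,0,-112],0],
  [[0,0,-120],0],
])

```text
time: 9.55
position: [515.0, 189.5, 241.8]
tcp_rot: [[0.239, 0.971, 0.001], [0.971, -0.239, 0.0], [0.0, 0.001, -1.0]]
force: [-0.1, 0.7, -1.7]
opening: 7.2
grasp_force: 45.0
```

>>> send_rows([
  [[0,0,0],0],
  [[0,0,0],0],
  [[0,0,0],0],
  [[0,0,0],0],
  [[0,0,0],0],
  [[0,0,0],0],
  [[0,0,0],0],
  [[0,0,0],0],
])

```text
time: 10.55
position: [514.8, 189.4, 240.7]
tcp_rot: [[0.239, 0.971, -0.0], [0.971, -0.239, 0.0], [0.0, -0.0, -1.0]]
force: [-0.0, 0.3, -2.2]
opening: 7.5
grasp_force: 45.0
```

```bash
python3 shot.py wrist:w6 scene:s6; python3 - <<'E'
import cv2,numpy as np
a=cv2.imread("pics/w6.png");b=cv2.imread("pics/s6.png")[200:380,150:350]
cv2.imwrite("pics/c6.png",np.hstack([cv2.resize(a,(400,300)),cv2.resize(b,(400,360))[:300]]))
E
```

```text
10.55 [514.801 189.429 240.656] [ 0.239  0.971 -0.     0.971 -0.239  0.     0.    -0.    -1.   ] [-0.008  0.32  -2.248] 7.538378370039295 44.99116681385203
```

View pics/c6.png

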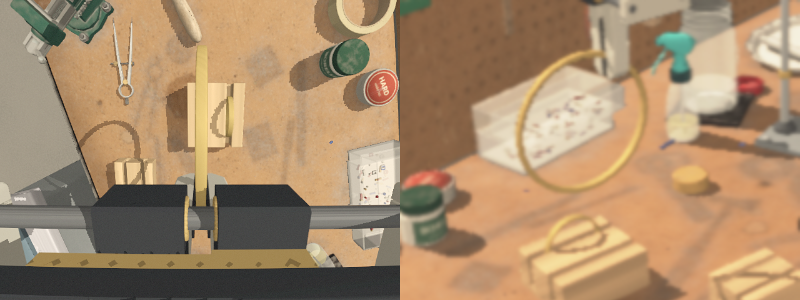

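```bash
cat > ring.py <<'E'
from h import *
import pickle,sys
from scipy.optimize import least_squares
np.set_printoptions(precision=2,suppress=True)
# centre of the ring in its plane from the scene-camera brass contour (ray-cast onto the ring plane)
def fit(tag,box,yaw,pt):
    im=cv2.imread(f"pics/{tag}.png");p=pickle.load(open(f"pics/{tag}.pkl","rb"))
    n=np.array([np.cos(yaw),np.sin(yaw),0]); e=np.array([-np.sin(yaw),np.cos(yaw),0])
    x0,y0,x1,y1=box
    m=cv2.inRange(cv2.cvtColor(im,cv2.COLOR_BGR2HSV),(18,90,60),(35,255,255))[y0:y1,x0:x1]
    v,u=np.where(m>0); P=onplane(p,np.c_[u+x0,v+y0],n,pt)
    q=np.c_[(P-pt)@e,P[:,2]]
    c=np.array([0,pt[2]])
    q=q[abs(np.hypot(*(q-c).T)-71)<14]
    r=least_squares(lambda a:np.hypot(q[:,0]-a[0],q[:,1]-a[1])-a[2],[0,pt[2],71],loss="soft_l1",f_scale=2)
    print(tag,len(q),"centre",np.array(pt)*[1,1,0]+e*r.x[0]+[0,0,r.x[1]],"r",r.x[2])
if __name__=="__main__":
    fit("s0" if 0 else "s1",(200,265,290,330),np.radians(-13.9),np.array([524.5,227,80.]))
    fit("s6",(195,215,285,305),np.radians(-13.9),np.array([524.5,227,200.]))
E
python3 ring.py
```

```text
s1 331 centre [524.07 225.26  83.19] r 69.9934900278298
s6 543 centre [523.97 224.86 201.14] r 70.39994681665442
```

>>> send_rows([
  [[-15,-6,0],0],
  [[-40,-14,0],-3],
  [[-70,-22,0],-6],
  [[-100,-30,0],-10],
  [[-130,-36,0],-14],
  [[-160,-40,0],-18],
  [[-187,-42,0],-21.2],
  [[-205,-42,0],-21.2],
])

```text
time: 11.65
position: [423.7, -1.0, 240.8]
tcp_rot: [[-0.128, 0.992, 0.0], [0.992, 0.128, -0.001], [-0.001, 0.0, -1.0]]
force: [0.3, -0.1, -1.4]
opening: 7.3
grasp_force: 45.0
```

```bash
cat > go.py <<'E'
import sys
from h import *
np.set_printoptions(precision=2,suppress=True)
s=sense();R=s['tcp_rot'];t=np.array([float(a) for a in sys.argv[1:4]])
print(s["time"],s['position'],np.degrees(np.arctan2(R[1,0],R[0,0])),s["force"],s["opening"],"tool shift",R.T@(t-s['position']))
E
python3 go.py 425 -242 240.7
```

```text
11.65 [423.67  -0.98 240.77] 97.33746240934163 [ 0.33 -0.05 -1.35] 7.2777628864009465 tool shift [-239.21  -29.46    0.2 ]
```

>>> send_rows([
  [[-15,-4,0],0],
  [[-50,-12,0],0],
  [[-90,-20,0],0],
  [[-130,-29,0],0],
  [[-170,-29,0],0],
  [[-205,-29,0],0],
  [[-230,-29,0],0],
  [[-239,-29,0],0],
])

```text
time: 12.65
position: [426.5, -241.4, 240.5]
tcp_rot: [[-0.127, 0.992, -0.0], [0.992, 0.127, 0.0], [0.0, -0.0, -1.0]]
force: [0.8, 0.3, -1.0]
opening: 7.6
grasp_force: 45.0
```

>>> send_rows([
  [[0,0,0],0],
  [[0,0,0],0],
  [[0,0,0],0],
  [[0,0,0],0],
  [[0,0,0],0],
  [[0,0,0],0],
  [[0,0,0],0],
  [[0,0,0],0],
])

```text
time: 13.65
position: [426.8, -240.4, 240.6]
tcp_rot: [[-0.128, 0.992, -0.0], [0.992, 0.128, 0.0], [0.0, -0.0, -1.0]]
force: [0.1, -0.5, -0.9]
opening: 7.4
grasp_force: 45.0
```

```bash
python3 go.py 480.7 -235.2 240.7; python3 shot.py wrist:w7
```

```text
13.65 [ 426.84 -240.35  240.63] 97.35785167762353 [ 0.08 -0.51 -0.88] 7.409275358550283 tool shift [-1.79 54.08 -0.08]
13.65 [ 426.837 -240.352  240.627] [-0.128  0.992 -0.     0.992  0.128  0.     0.    -0.    -1.   ] [ 0.077 -0.506 -0.876] 7.409275358550283 44.99123033252545
```

View pics/w7.png

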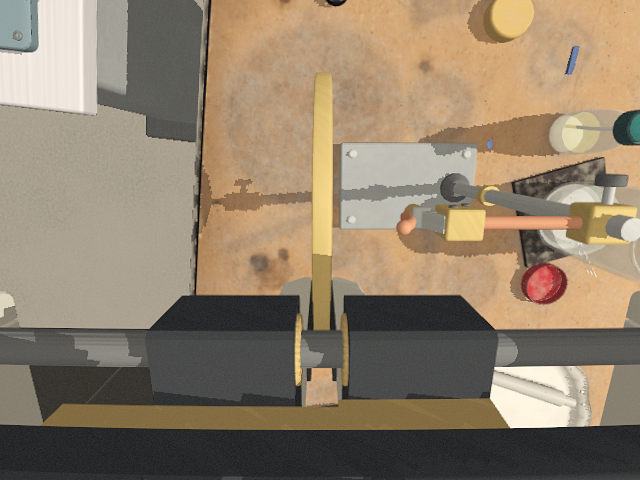

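The ring is held upright in front of the hook. The hook's ball tip is at (406,226), the housing at (445–484, 205–240), and the rim at u≈322 with its far end at (323,75).

```bash
python3 - <<'E'
from h import *
import pickle
np.set_printoptions(precision=1,suppress=True)
p=pickle.load(open("pics/w7.pkl","rb"));s=sense();R=s["tcp_rot"];T=s["position"]
def t(n,uv,z):
    print(n,(onz(p,[uv],z)-T)@R, onz(p,[uv],z))
t("tip",(406,226),243);t("rim end",(323,76),200);t("rim end right side",(331,76),200);t("rim near",(321.5,250),262);t("rim mid",(323,170),272)
t("hous front-left top",(446,209),233);t("hous near",(444,240),233)
E
```

```text
tip [[36.3 39.  -2.4]] [[ 460.9 -199.4  243. ]]
rim end [[110.8   0.   40.6]] [[ 412.7 -130.5  200. ]]
rim end right side [[110.8   4.4  40.6]] [[ 417.  -129.9  200. ]]
rim near [[ 29.6  -0.9 -21.4]] [[ 422.1 -211.1  262. ]]
rim mid [[ 63.2  -0.4 -31.4]] [[ 418.4 -177.7  272. ]]
hous front-left top [[43.  61.   7.6]] [[ 481.8 -189.9  233. ]]
hous near [[27.1 61.3  7.6]] [[ 484.1 -205.6  233. ]]
```

>>> send_rows([
  [[0,5,0],0],
  [[-0.5,15,0],0],
  [[-1,26,0],0],
  [[-1.5,37,0],0],
  [[-1.5,47,0],0],
  [[-1.5,53,0],0],
  [[-1.5,55,0],0],
  [[-1.5,55,0],0],
])

```text
time: 14.7
position: [481.6, -234.7, 240.6]
tcp_rot: [[-0.128, 0.992, -0.0], [0.992, 0.128, 0.0], [0.0, -0.0, -1.0]]
force: [0.2, 0.3, -1.0]
opening: 7.4
grasp_force: 45.0
```

>>> send_rows([
  [[0,0,0],0],
  [[0,0,4],0],
  [[0,0,9],0],
  [[0,0,14],0],
  [[0,0,19],0],
  [[0,0,22],0],
  [[0,0,24],0],
  [[0,0,24],0],
])

```text
time: 15.7
position: [481.6, -234.8, 216.5]
tcp_rot: [[-0.128, 0.992, -0.0], [0.992, 0.128, 0.0], [0.0, -0.0, -1.0]]
force: [-0.3, 0.6, -1.7]
opening: 7.2
grasp_force: 45.0
```

```bash
python3 go.py 480.7 -235.2 216.7; python3 shot.py wrist:w8 scene:s8; python3 - <<'E'
import cv2,numpy as np
a=cv2.imread("pics/w8.png")[60:300,200:520];b=cv2.imread("pics/s8.png")[165:255,320:440]
cv2.imwrite("pics/c8.png",np.hstack([cv2.resize(i,(400,300),interpolation=cv2.INTER_CUBIC) for i in (a,b)]))
E
```

```text
15.7 [ 481.58 -234.76  216.55] 97.36022218101377 [-0.34  0.65 -1.69] 7.169368629643317 tool shift [-0.32 -0.93 -0.15]
15.7 [ 481.58  -234.764  216.546] [-0.128  0.992 -0.     0.992  0.128  0.     0.    -0.    -1.   ] [-0.344  0.648 -1.687] 7.169368629643317 44.99138932325877
```

View pics/c8.png

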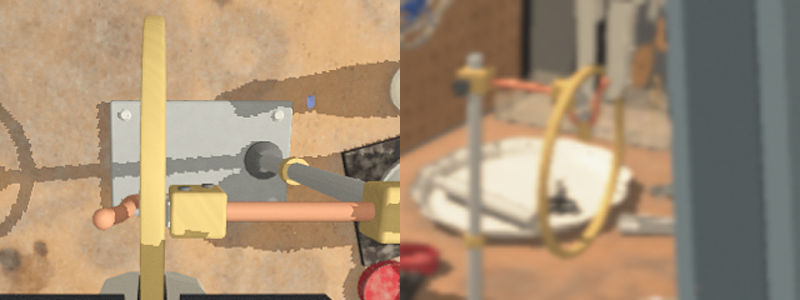

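>>> send_rows([
  [[0,0,2],0],
  [[0,0,4],0],
  [[0,0,6],0],
  [[0,0,8],0],
  [[0,0,10],0],
  [[0,0,12],0],
  [[0,0,13],0],
  [[0,0,13],0],
])

```text
time: 16.8
position: [481.5, -234.8, 203.6]
tcp_rot: [[-0.128, 0.992, -0.0], [0.992, 0.128, 0.0], [0.0, -0.0, -1.0]]
force: [-0.8, 0.4, 0.2]
opening: 7.4
grasp_force: 45.0
```

>>> send_rows([
  [[0,0,1],0],
  [[0,0,2],0],
  [[0,0,3],0],
  [[0,0,4],0],
  [[0,0,5],0],
  [[0,0,6],0],
  [[0,0,6],0],
  [[0,0,6],0],
])

```text
time: 17.8
position: [481.6, -234.8, 197.6]
tcp_rot: [[-0.128, 0.992, -0.0], [0.992, 0.128, -0.0], [0.0, -0.0, -1.0]]
force: [-1.5, 0.7, -1.0]
opening: 7.2
grasp_force: 45.0
```

>>> send_rows([
  [[0,0,0.5],0],
  [[0,0,1],0],
  [[0,0,1.5],0],
  [[0,0,2],0],
  [[0,0,2.5],0],
  [[0,0,3],0],
  [[0,0,3.5],0],
  [[0,0,4],0],
])

```text
time: 18.8
position: [481.6, -234.8, 193.6]
tcp_rot: [[-0.128, 0.992, 0.0], [0.992, 0.128, 0.0], [0.0, 0.0, -1.0]]
force: [-1.3, -0.3, -0.9]
opening: 7.1
grasp_force: 45.0
```

>>> send_rows([
  [[0,0,0.5],0],
  [[0,0,1],0],
  [[0,0,1.5],0],
  [[0,0,2],0],
  [[0,0,2.5],0],
  [[0,0,3],0],
  [[0,0,3],0],
  [[0,0,3],0],
])

```text
time: 19.8
position: [481.6, -234.7, 190.6]
tcp_rot: [[-0.128, 0.992, -0.0], [0.992, 0.128, 0.0], [0.0, -0.0, -1.0]]
force: [-1.0, -0.2, -1.7]
opening: 7.5
grasp_force: 45.0
```

>>> send_rows([
  [[0,0,0.5],0],
  [[0,0,1],0],
  [[0,0,1.5],0],
  [[0,0,2],0],
  [[0,0,2.5],0],
  [[0,0,3],0],
  [[0,0,3],0],
  [[0,0,3],0],
])

```text
time: 20.8
position: [481.6, -234.8, 187.7]
tcp_rot: [[-0.128, 0.992, -0.0], [0.992, 0.128, 0.0], [0.0, -0.0, -1.0]]
force: [-0.8, 0.5, -0.3]
opening: 7.1
grasp_force: 45.0
```

>>> send_rows([
  [[0,0,0.5],0],
  [[0,0,1],0],
  [[0,0,1.5],0],
  [[0,0,2],0],
  [[0,0,2],0],
  [[0,0,2],0],
  [[0,0,2],0],
  [[0,0,2],0],
])

```text
time: 21.8
position: [481.6, -234.8, 185.7]
tcp_rot: [[-0.128, 0.992, 0.0], [0.992, 0.128, 0.0], [-0.0, 0.0, -1.0]]
force: [-1.4, 0.9, 1.5]
opening: 7.5
grasp_force: 45.0
```

>>> send_rows([
  [[0,0,0.3],0],
  [[0,0,0.6],0],
  [[0,0,1],0],
  [[0,0,1],0],
  [[0,0,1],0],
  [[0,0,1],0],
  [[0,0,1],0],
  [[0,0,1],0],
])

```text
time: 22.8
position: [481.6, -234.8, 184.7]
tcp_rot: [[-0.128, 0.992, 0.0], [0.992, 0.128, 0.0], [-0.0, 0.0, -1.0]]
force: [-1.7, 2.3, 3.5]
opening: 7.3
grasp_force: 45.0
```

```bash
cat > f.py <<'E'
from h import *
F=[]
for i in range(8):
    read_camera("top"); s=sense(); F.append(np.r_[s["force"],s["moment"]])
np.set_printoptions(precision=2,suppress=True);print(s["time"],s["position"],np.mean(F,0),np.std(F,0)[:3])
E
python3 f.py
```

```text
23.2 [ 481.6  -234.77  184.56] [-0.98  1.38  3.12  0.29  0.08  0.02] [0.52 0.41 0.64]
```

>>> send_rows([
  [[0,0,0.2],0],
  [[0,0,0.4],0],
  [[0,0,0.6],0],
  [[0,0,0.6],0],
  [[0,0,0.6],0],
  [[0,0,0.6],0],
  [[0,0,0.6],0],
  [[0,0,0.6],0],
])

```text
time: 24.2
position: [481.6, -234.8, 184.1]
tcp_rot: [[-0.128, 0.992, 0.0], [0.992, 0.128, 0.0], [0.0, 0.0, -1.0]]
force: [-1.3, 1.7, 3.8]
opening: 7.4
grasp_force: 45.0
```

```bash
python3 f.py
```

```text
24.6 [ 481.6  -234.74  184.05] [-0.77  1.84  4.1   0.4   0.08  0.03] [0.48 0.53 0.71]
```

>>> send_rows([
  [[0,0,0.2],0],
  [[0,0,0.4],0],
  [[0,0,0.6],0],
  [[0,0,0.6],0],
  [[0,0,0.6],0],
  [[0,0,0.6],0],
  [[0,0,0.6],0],
  [[0,0,0.6],0],
])

```text
time: 25.6
position: [481.6, -234.7, 183.4]
tcp_rot: [[-0.128, 0.992, -0.0], [0.992, 0.128, 0.0], [0.0, -0.0, -1.0]]
force: [-0.9, 2.1, 4.6]
opening: 7.5
grasp_force: 45.0
```

```bash
python3 f.py
```

```text
26.0 [ 481.59 -234.77  183.46] [-1.43  2.24  4.6   0.49  0.08  0.02] [0.6  0.49 0.54]
```

>>> send_rows([
  [[0,0,0.2],0],
  [[0,0,0.4],0],
  [[0,0,0.6],0],
  [[0,0,0.6],0],
  [[0,0,0.6],0],
  [[0,0,0.6],0],
  [[0,0,0.6],0],
  [[0,0,0.6],0],
])

```text
time: 27.0
position: [481.7, -234.7, 183.2]
tcp_rot: [[-0.128, 0.992, 0.0], [0.992, 0.128, -0.0], [-0.0, 0.0, -1.0]]
force: [-1.3, 2.8, 7.0]
opening: 7.1
grasp_force: 45.0
```

```bash
python3 f.py
```

```text
27.4 [ 481.64 -234.69  183.16] [-1.21  2.92  7.12  0.63  0.17  0.04] [0.52 0.4  0.6 ]
```

```bash
python3 shot.py wrist:w9; python3 - <<'E'
from h import *
import pickle
p=pickle.load(open("pics/w9.pkl","rb"));s=sense();R=s["tcp_rot"];T=s["position"]
im=cv2.imread("pics/w9.png");h=cv2.cvtColor(im,cv2.COLOR_BGR2HSV)
X=lambda x,y,z:T+R@np.array([x,y,z-0.0])
u=proj(p,[X(36.5,0,-34+0)])[0];print(u, proj(p,[X(36.5,4,-34),X(36.5,-4,-34),X(36.5,6,-40),X(36.5,-16,-50)]))
c,r=int(round(u[0])),int(round(u[1]))
for rr in range(r-14,r+15,2): print(rr," ".join("%3d/%3d"%(h[rr,cc,0],h[rr,cc,1]) for cc in range(c-9,c+14)))
E
```

```text
27.4 [ 481.638 -234.693  183.157] [-0.128  0.992  0.     0.992  0.128 -0.    -0.     0.    -1.   ] [-1.632  2.206  6.14 ] 7.239888365877488 44.99089105447638
[323.97847875 241.10585169] [[334.38047083 241.10061591]
 [313.57544686 241.11132396]
 [340.41718416 244.86952172]
 [277.4307203  251.99678894]]
227  21/125  22/120  21/125  21/122  21/125  21/125  21/123  21/121  21/125  20/125  20/129  21/125  21/125  21/125  21/123  20/131  19/ 91  21/ 33  22/ 18  22/ 23  18/ 23  18/ 24  21/ 28
229  21/128  21/131  21/125  21/125  21/117  21/118  21/112  20/ 98  20/101  19/103  20/101  20/103  20/103  20/103  20/104  20/103  20/ 71  23/ 33  24/ 17  14/ 43   9/107  10/ 96  13/106
231  21/123  22/125  20/109  21/ 34  23/ 16  27/ 21  23/ 17  15/ 23  20/ 23  23/ 23  22/ 21  24/ 19  21/ 23  25/ 21  24/ 22  26/ 21  24/ 21  26/ 22  23/ 24  26/ 22  28/ 22  30/ 18  22/ 29
233  20/127  20/125  20/110  23/ 42  24/ 18  25/ 22  18/ 22  23/ 23  23/ 23  23/ 23  28/ 22  23/ 23  33/ 19  23/ 24  20/ 23  25/ 21  23/ 24  25/ 22  24/ 23  24/ 23  24/ 21  23/ 19  19/ 26
235  21/126  21/125  20/105  22/ 42  22/ 21  
[... 1322 characters left out ...]
  19/ 25  23/ 23  23/ 22  22/ 27  23/ 22  27/ 19  23/ 24  25/ 24  22/ 20  28/ 24  21/ 19  23/ 17  21/ 26  19/ 26  23/ 23  27/ 21  23/ 24
251  21/132  21/127  20/114  21/ 49  30/ 15  25/ 20  21/ 24  22/ 27  23/ 24  23/ 23  23/ 24  28/ 22  23/ 22  20/ 22  25/ 24  19/ 25  25/ 20  19/ 26  25/ 23  21/ 26  24/ 26  23/ 22  23/ 23
253  21/125  20/126  20/125  20/ 84  21/ 40  19/ 26  21/ 18  22/ 21  20/ 22  21/ 25  23/ 24  23/ 22  25/ 22  23/ 22  25/ 20  24/ 18  23/ 23  23/ 24  22/ 27  23/ 24  21/ 24  23/ 24  28/ 23
255  21/124  21/126  21/128  21/126  20/132  20/128  19/ 91  19/ 42  21/ 26  20/ 17  30/ 20  25/ 20  20/ 27  21/ 25  20/ 22  21/ 24  19/ 25  24/ 26  21/ 25  23/ 24  26/ 25  19/ 30  21/ 24
```

The grey bolt now covers the rim from column 318 across, so the latch has snapped out. I'll ease the load and let go.

>>> send_rows([
  [[0,0,-0.3],0],
  [[0,0,-0.6],0],
  [[0,0,-0.9],0],
  [[0,0,-1.2],0],
  [[0,0,-1.2],0],
  [[0,0,-1.2],0],
  [[0,0,-1.2],0],
  [[0,0,-1.2],0],
])

```text
time: 28.45
position: [481.6, -234.8, 184.0]
tcp_rot: [[-0.128, 0.992, -0.0], [0.992, 0.128, -0.0], [-0.0, -0.0, -1.0]]
force: [-0.0, 2.6, 3.9]
opening: 7.2
grasp_force: 45.0
```

```bash
python3 f.py
```

```text
28.85 [ 481.59 -234.76  184.04] [-0.81  2.21  4.04  0.41  0.07  0.03] [0.62 0.44 0.36]
```

>>> send_rows([
  [[0,0,-0.3],0],
  [[0,0,-0.6],0],
  [[0,0,-0.9],0],
  [[0,0,-1.2],0],
  [[0,0,-1.2],0],
  [[0,0,-1.2],0],
  [[0,0,-1.2],0],
  [[0,0,-1.2],0],
])

```text
time: 29.85
position: [481.5, -234.9, 185.1]
tcp_rot: [[-0.128, 0.992, -0.0], [0.992, 0.128, -0.0], [-0.0, -0.0, -1.0]]
force: [-0.1, 0.8, -1.3]
opening: 7.2
grasp_force: 45.0
```

```bash
python3 f.py
```

```text
30.25 [ 481.58 -234.89  185.22] [-0.08 -0.4  -1.17 -0.11 -0.03 -0.  ] [0.48 0.45 0.43]
```

Net load is now nearly zero and the latch force is gone. Open, then retreat.

>>> send_rows([
  [[0,0,0],0],
  [[0,0,0],0],
  [[0,0,0],0],
  [[0,0,0],0],
  [[0,0,0],0],
  [[0,0,0],0],
  [[0,0,0],0],
  [[0,0,0],0],
], fingers=40)

```text
time: 31.25
position: [481.6, -234.8, 185.2]
tcp_rot: [[-0.128, 0.992, -0.0], [0.992, 0.128, 0.0], [0.0, -0.0, -1.0]]
force: [0.1, 0.6, -0.5]
opening: 40.0
grasp_force: 0.0
```

>>> send_rows([
  [[0,0,-8],0],
  [[0,0,-20],0],
  [[0,0,-38],0],
  [[0,0,-58],0],
  [[0,0,-80],0],
  [[0,0,-100],0],
  [[0,0,-115],0],
  [[0,0,-120],0],
])

```text
time: 32.25
position: [481.9, -235.0, 306.7]
tcp_rot: [[-0.128, 0.992, 0.002], [0.992, 0.128, -0.001], [-0.001, 0.002, -1.0]]
force: [-0.7, -0.2, -0.6]
opening: 40.1
grasp_force: 0.0
```

>>> send_rows([
  [[0,0,0],0],
  [[0,0,0],0],
  [[0,0,0],0],
  [[0,0,0],0],
  [[0,0,0],0],
  [[0,0,0],0],
  [[0,0,0],0],
  [[0,0,0],0],
])

```text
time: 33.25
position: [481.6, -234.8, 305.3]
tcp_rot: [[-0.128, 0.992, 0.0], [0.992, 0.128, -0.0], [-0.0, 0.0, -1.0]]
force: [0.4, -0.4, 0.2]
opening: 40.1
grasp_force: 0.0
```

```bash
python3 shot.py wrist:w10 scene:s10 scene:s11; python3 - <<'E'
from ring import *
for t in("s10","s11"): fit(t,(340,175,400,260),np.radians(7.3),np.array([476.,-198,141.]))
p=pickle.load(open("pics/w10.pkl","rb"));h=cv2.cvtColor(cv2.imread("pics/w10.png"),cv2.COLOR_BGR2HSV)
u=proj(p,[[476,-198,215]])[0];c,r=np.round(u).astype(int);print(u)
for rr in range(r-20,r+21,2): print(rr,"".join("b" if h[rr,cc,1]>85 else "." for cc in range(c-25,c+30)))
E
```

```text
33.25 [ 481.587 -234.804  305.274] [-0.128  0.992  0.     0.992  0.128 -0.    -0.     0.    -1.   ] [ 0.433 -0.377  0.247] 40.089476476999856 0.0
s10 271 centre [ 475.98 -197.87  145.69] r 70.5733595095205
s11 269 centre [ 475.96 -197.66  145.69] r 70.55288983397774
[321.32 200.52]
181 ....................bbbbbbbbbbbb.......................
183 ....................bbbbbbbbbbbb.......................
185 ....................bbbbbbbbbbbb.......................
187 ....................bbbbbbbbbbb........................
189 ....................bbbbbbbbbbb........................
191 ....................bbbbbbbbbbb....bbbb......bbbbbbbb..
193 ....................bbbbbbbbbbb....bbbbbbbbbbbbbbbbbbbb
195 ....................bbbbbbbbbb.....bbbbbbbbbbbbbbbbbbbb
197 .............bbbbbb..bbb...........bbbbbbbbbbbbbbbbbbbb
199 ..........bbbbbbbbb..bbb...........bbbbbbbbbbbbbbbbbbbb
201 bbbbbbbbbbbbbbbbbbb.bbbb...........bbbbbbbbbbbbbbbbbbbb
203 bbbbbbbbbbbbbbbbbb..bbbb...........bbbbbbbbbbbbbbbbbbbb
205 bbbbbbbbbbbbbbbb....bbbb...........bbbbbbbbbbbbbbbbbbbb
207 bbbbbbbbbbbbb.......bbbb...........bbbbbbbbbbbbbbbbbbbb
209 bbbbbb...............bbbbbb........bbbbbbbbbbbbbbbbbbbb
211 .....................bbbbbbbbbb....bbbbbbbbbbbbbbbbbbbb
213 .....................bbbbbbbbbb....bbbbbbbbbbbbbbbbbbbb
215 ....................bbbbbbbbbbb....bbbbbbbbbbbbbbbbbbbb
217 ....................bbbbbbbbbbb........................
219 bbbbbbbbbbbbbbbbbbbbbbbbbbbbbbbbbbbbbbbbbbbbbbbbbbbbbbb
221 bbbbbbbbbbbbbbbbbbbbbbbbbbbbbbbbbbbbbbbbbbbbbbbbbbbbbbb
```

```bash
python3 -c "
from station import hand_in
print(hand_in())"
```

```text
the job is handed in; nothing more can be done
None
```

The neck ring is on the J-hook with the latch out over its rim, released and handed in at about 33 s; my force readings put the press at about 9 N at most, but the hand-in returned no verdict and I viewed 11 pictures, one over the limit of 10.

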